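# Bring the row of thread spools up to the stop

### The job

The next sewer takes her thread at the stopped end of the feed lane: push the row of five thread spools along the lane, all together as one train, until the front spool is fully up against the end stop and no gaps are left. Only push them along with the fingers, gently and without ramming them; do not grip, lift or tip them, do not break up the row, and leave the other things on the bench alone.

Things in the scene. Friction and masses are not known exactly. Their poses are not given: they have to be found in the camera images.
- lane: fixed straight open-topped aluminium channel, 420 mm long, 50 mm wide inside, on a pine batten; the spools stand on its floor, 21 mm above the bench; side lips rise 16 mm above that floor. An upright stop plate, 46 mm high, closes the +x end; the -x end is an open flared mouth. Origin: underside, half-way along, on the centre line, at bench level; x along the channel to the stop, z up
- lane_stop (a point): middle of the stop's face that meets the front spool, at the level of the channel's floor: 200 mm from the lane's origin along its x; axes as the lane's
- lane_mouth (a point): open end of the channel, on the centre line at floor level: 210 mm from the lane's origin along its -x; axes as the lane's
- spool1: upright thread spool, 62 mm tall, about 0.1 kg: white flanges 46 mm across, 5 mm thick at foot and head, beige thread 41 mm across between. Origin: centre of its underside, z up. In the row it is the front one, nearest the end stop. The five stand loose and touching in the lane, 2 mm of play to each lip, and slide on its floor
- spool2: same thread spool (46 mm across, 62 mm tall, origin at the centre of its underside). In the row it is second from the stop.
- spool3: same thread spool (46 mm across, 62 mm tall, origin at the centre of its underside). In the row it is third, the middle one.
- spool4: same thread spool (46 mm across, 62 mm tall, origin at the centre of its underside). In the row it is fourth from the stop.
- spool5: same thread spool (46 mm across, 62 mm tall, origin at the centre of its underside). In the row it is the back one, nearest the open mouth; behind it the channel is empty. Sliding the whole row takes about 1 to 4 N.
- spare_spool: another spool, exactly like those in the row, standing upright on the bench beside the lane; not part of this job. Origin: centre of its underside
- shears: tailor's shears with black handles lying flat and closed on the bench, 210 mm long, 11 mm thick; not part of this job. Origin: on the pivot, at bench level; blades towards its x
- tape_roll: roll of brown tape lying flat on the bench, 90 mm across, 25 mm tall; not part of this job. Origin: centre of its underside

How it is judged (in metres and radians):
At the end, for the whole second after the job is handed in: All five spools stand upright and at rest in the lane in their original order, the front one against the end stop and each of the others against its neighbour: every spool is within 5 mm of its closed-up place along the lane (x of spool1 in the frame of lane between 0.172 and 0.183 m and y of spool1 in the frame of lane between -0.006 and 0.006 m and z of each of spool1, spool2, spool3, spool4, spool5 in the frame of lane below 0.025 m and angle between each of spool1, spool2, spool3, spool4, spool5's own z axis and vertical below 0.08 rad and linear speed of each of spool1, spool2, spool3, spool4, spool5 below 0.02 m/s and x of spool2 in the frame of lane between 0.126 and 0.137 m and y of spool2 in the frame of lane between -0.006 and 0.006 m and x of spool3 in the frame of lane between 0.08 and 0.091 m and y of spool3 in the frame of lane between -0.006 and 0.006 m and x of spool4 in the frame of lane between 0.034 and 0.045 m and y of spool4 in the frame of lane between -0.006 and 0.006 m and x of spool5 in the frame of lane between -0.012 and -0.001 m and y of spool5 in the frame of lane between -0.006 and 0.006 m); the robot touches nothing.
It fails at once if a spool of the row is lifted more than 10 mm off the channel's floor, or tipped more than about 20 degrees (z of any of spool1, spool2, spool3, spool4, spool5 in the frame of lane above 0.031 m or angle between any of spool1, spool2, spool3, spool4, spool5's own z axis and vertical above 0.35 rad).
It fails at once if the row is pulled apart: a gap of more than 12 mm opens between neighbours (distance between spool1 and spool2 above 0.058 m or distance between spool2 and spool3 above 0.058 m or distance between spool3 and spool4 above 0.058 m or distance between spool4 and spool5 above 0.058 m).
It fails at once if a spool of the row is taken between the fingers ((horizontal distance between the grasp point and spool1 below 0.016 m and z of the grasp point in the frame of spool1 below 0.062 m) or (horizontal distance between the grasp point and spool2 below 0.016 m and z of the grasp point in the frame of spool2 below 0.062 m) or (horizontal distance between the grasp point and spool3 below 0.016 m and z of the grasp point in the frame of spool3 below 0.062 m) or (horizontal distance between the grasp point and spool4 below 0.016 m and z of the grasp point in the frame of spool4 below 0.062 m) or (horizontal distance between the grasp point and spool5 below 0.016 m and z of the grasp point in the frame of spool5 below 0.062 m)).
It fails at once if the row is rammed: the fingers press a spool with more than 60 N (contact force between the fingers and spool1 above 60 N or contact force between the fingers and spool2 above 60 N or contact force between the fingers and spool3 above 60 N or contact force between the fingers and spool4 above 60 N or contact force between the fingers and spool5 above 60 N).
It fails at once if the spare spool, the shears or the tape is moved more than 15 mm (distance of any of spare_spool, shears, tape_roll from where it was at the start of the episode above 0.015 m).
It also fails if it takes over 35 s, if anything falls off the work surface, if the arm or the gripper's body presses on something with over 40 N, if the wrist force passes 120 N, or if a joint passes its speed limit or range.

### The arm

A 6-joint arm with a two-finger parallel gripper is mounted at the origin on the work surface. World frame = base frame: x ahead of the robot, y to its left, z up, the work surface at z = 0. Lengths are in mm, angles in rad, forces in N, time in s.
With the tool pointing down it reaches from about 350 to 775 mm from the base axis. Payload 7.3 kg.
Tool frame: the origin (TCP) lies at the centre of the arm's flange, where the gripper is bolted on; the fingertips stand 178 mm ahead of it and the grasp point (between the pads) lies 159 mm ahead of it; z points along the fingers, y is the direction in which the jaws open and shut (so a half turn about z gives the same grasp; the last joint's range is limited). The gripper opens to 92 mm and grips with 3 to 60 N. Pads are 19 mm wide; open, the fingers measure 130 mm over their backs; the gripper's body (75 mm by 190 mm) begins 47 mm behind the grasp point.
Start: joints at [-1.358, 0.342, 1.524, -0, 1.275, -0.146], TCP at [184.374, -491.563, 404.741] pointing down, gripper open.
Joint ranges: [-2.53, 2.53], [-0.77, 2.02], [0.04, 2.7], [-1, 4.14], [0.28, 2.66], [-3.11, 3.11]. Speed limits (rad/s): [2.57, 2.57, 3.14, 3.14, 3.14, 3.14].

### API

Orientations are given as [roll, pitch, yaw] about the fixed x, y, z axes, in that order (R = Rz(yaw) Ry(pitch) Rx(roll)).
In Python, from plant import status, viewer, ticket gives the robot as it stands.
- The arm moves only by the tool play_rows, never from a script. Its argument "commands" is a list of rows, each an object with "offset": the shift along the tool's x, y, z in m, a list of three; "twist": the turn about the tool's z in degrees. A call has 1 to 5 rows; each row shifts and turns the commanded pose from where the row before left it, along the tool's axes as they then stand; what a row does not reach is not made up. A row lasts 1/10 s, in which the tool goes at most 50 mm and 8.59 degrees, less where a joint would pass 70% of its speed; a pose out of reach is approached as far as the arm can. A call with a gripper value outside its range is refused whole. "jaw" is the closure in counts, from 0 (fully open) to 255 (shut), set as the call begins (left out, the last holds). The fingers move at their own pace and stop on an object; the grip force is fixed at half the most. Time passes only in rows, so rows that do not move let the fingers close. It gives the time, the measured TCP pose, the force and the opening at its end, in the units of the state.
- status.get_obs(): the state, without advancing time (a new reading comes with each control period).
- viewer.capture(name): name is "scene" or "top" or "wrist"; returns the picture (420x560x3 uint8, red, green, blue); there is no depth.
- viewer.camera_params(name): a dict with "fov_y" (degrees; the focal length in pixels is half the picture's height over the tangent of half this angle, whatever the lens; pixels are square), "cx", "cy" (the principal point, pixels), "rvec" (rotation vector, rad) and "tvec" (3), from world to camera coordinates, as OpenCV has them; the wrist camera has in their place "T_tool_cam" (4x4, takes a point from camera to tool coordinates, whose origin is the TCP and whose axes are the flange's). Camera axes: x right, y down, z forward; pixel columns grow to the right and rows downward; lengths in mm; the calibration is good to about 2 mm. A picture is of the moment at which its call begins: read the wrist's pose just before it. camera_params takes no time and is no camera call.
- ticket.close_job(): hands the job in, once; it reports no verdict.
The state is a dict: "time": time; "joint_positions": joint angles; "dq": joint speeds; "tau": joint torques, N m; "tool_pos": TCP position; "tcp_rot": TCP orientation; "contact_force": force on the tool from outside, world axes, zero at the start; "moment": the same for the moment, N m; "grip_width": finger opening in mm.
Only numpy, scipy, OpenCV 4.12 (cv2) and the standard library are available. Lean on these libraries where they do the work, as an engineer would, in place of code of your own. Each camera call takes 0.05 s, during which the arm holds its last target.

## Working session

There is one attempt and no reset: what is moved stays moved. The work goes in short steps, Python scripts to look and compute and a tool call to move; the robot and the scene stay as the last step left them, time stands still between calls to the robot, and variables do not carry over. Pictures are saved under pics/ and viewed, and the job is handed in when it is done.

Besides the shell and the picture viewer there is one more tool, called as name([rows], argument=value, ...), one row to a line, values as JSON. play_rows: Moves the arm, as the interface text tells. Its arguments: {"type":"object","properties":{"commands":{"type":"array"},"jaw":{"type":"number"}},"required":["commands"]}

```bash
mkdir -p pics; ls; python3 - <<'E'
from plant import status, viewer
import cv2
print(status.get_obs())
for n in ("scene","top","wrist"):
    print(n,viewer.camera_params(n))
for n in ("scene","top"):
    cv2.imwrite(f"pics/{n}0.png",cv2.cvtColor(viewer.capture(n),cv2.COLOR_RGB2BGR))
E
```

```text
pics
{'time': 0.0, 'joint_positions': array([-1.35799509e+00,  3.42723422e-01,  1.52497313e+00,  5.26789114e-06,
        1.27537896e+00, -1.45992252e-01]), 'dq': array([ 6.02062296e-04,  1.34969982e-04, -5.10056591e-05,  2.63040904e-04,
        1.92598904e-03, -3.75896945e-04]), 'tau': array([ 1.06195031e-05, -4.31236482e+01, -2.44225019e+01,  7.16396095e-02,
        5.57000900e-02, -1.38256519e-04]), 'tool_pos': array([ 184.35082113, -491.44099395,  404.05970946]), 'tcp_rot': array([-3.14012630e+00, -2.20702132e-04,  3.58791794e-01]), 'contact_force': array([ 0.13422222, -0.51860565,  0.18039472]), 'moment': array([-0.02248487,  0.00646355, -0.00519767]), 'grip_width': 91.95605136177528}
scene {'fov_y': 47.28700335068, 'cx': 285.4117031503332, 'cy': 214.74614006980687, 'rvec': array([ 0.9623143 ,  2.57311335, -0.96101575]), 'tvec': array([ 412.15284322, -280.54185739, 1108.29423285])}
top {'fov_y': 42.028874295246304, 'cx': 277.6798557679027, 'cy': 211.01642158499786, 'rvec': array([ 2.08528573, -2.10911635,  0.25795037]), 'tvec': array([ 29.17719952, 566.30113016, 773.56688433])}
wrist {'fov_y': 69.45713825841425, 'cx': 278.23596016477165, 'cy': 208.13247705496252, 'T_tool_cam': array([[ 6.98147154e-04, -9.66849060e-01, -2.55347623e-01,
         6.87798932e+01],
       [ 9.99999620e-01,  8.08192644e-04, -3.26039492e-04,
         1.50640536e-01],
       [ 5.21601047e-04, -2.55347298e-01,  9.66849257e-01,
         2.00108377e+01],
       [ 0.00000000e+00,  0.00000000e+00,  0.00000000e+00,
         1.00000000e+00]])}
```

View pics/scene0.png

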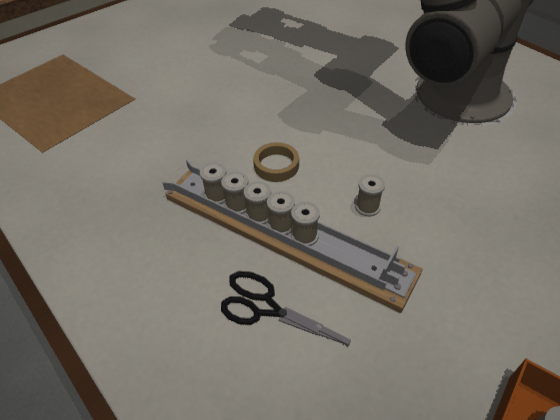

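View pics/top0.png

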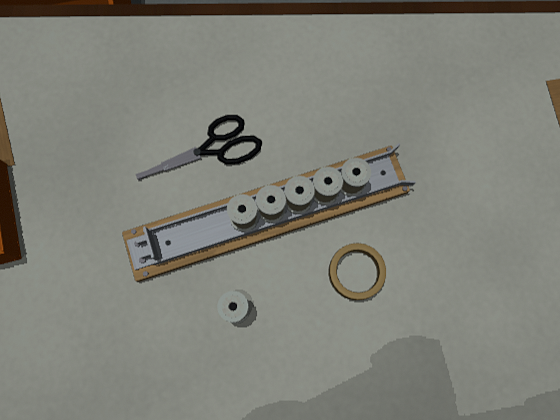

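The scene view shows the lane with its stop at lower right (about (390,262)) and its mouth at upper left (180,180). The top view has the stop at (153,245), the mouth at (405,170), and spool bores from (242,209) for the front one to (357,171) for the back one. The tape is at (357,272), the spare spool at (234,307) and the shears at (205,150).

```bash
cat > h.py <<'E'
import numpy as np, cv2
from plant import status, viewer
def cam(n):
    p=viewer.camera_params(n); f=210/np.tan(np.radians(p['fov_y'])/2)
    K=np.array([[f,0,p['cx']],[0,f,p['cy']],[0,0,1]])
    return K,cv2.Rodrigues(p['rvec'])[0],np.array(p['tvec'])
def ray(n,uv,z):
    K,R,t=cam(n); uv=np.atleast_2d(np.array(uv,float))
    d=(R.T@np.linalg.inv(K)@np.c_[uv,np.ones(len(uv))].T).T; c=-R.T@t
    return c+d*((z-c[2])/d[:,2])[:,None]
def proj(n,P):
    K,R,t=cam(n); return cv2.projectPoints(np.array(P,float),cv2.Rodrigues(R)[0],t,K,None)[0][:,0]
def bores(img,seeds,r=7):
    g=cv2.cvtColor(img,cv2.COLOR_RGB2GRAY).astype(float); out=[]
    for u,v in seeds:
        yy,xx=np.mgrid[v-r:v+r+1,u-r:u+r+1]; w=np.clip(90-g[v-r:v+r+1,u-r:u+r+1],0,None)
        out.append(((w*xx).sum()/w.sum(),(w*yy).sum()/w.sum()))
    return np.array(out)
E
python3 - <<'E'
from h import *
t=cv2.cvtColor(cv2.imread('pics/top0.png'),cv2.COLOR_BGR2RGB);s=cv2.cvtColor(cv2.imread('pics/scene0.png'),cv2.COLOR_BGR2RGB)
bt=bores(t,[(242,209),(271,200),(300,190),(328,181),(357,171),(233,306)])
bs=bores(s,[(305,213),(280,202),(257,191),(235,178),(213,172),(371,184)],5)
print(bt,bs)
a=ray('top',bt,83);a[5]=ray('top',bt[5],62);b=ray('scene',bs,83);b[5]=ray('scene',bs[5],62);print(a.round(1),b.round(1))
print(np.linalg.norm(np.diff(a[:5],axis=0),axis=1))
# stop face region & mouth, lane edges
print('stop top',ray('top',[(147,229),(158,259)],67).round(1))
print('batten corners',ray('top',[(123,231),(136,281),(397,147),(411,190)],10).round(1))
print('tape',ray('top',[(357,272)],25).round(1),'shears',ray('top',[(205,152),(262,148),(227,122)],6).round(1))
K,R,tt=cam('top');print('campos',-R.T@tt)
cv2.imwrite('pics/z.png',cv2.resize(cv2.imread('pics/top0.png')[130:300,110:310],None,fx=4,fy=3.5*8/7,interpolation=cv2.INTER_CUBIC)[:600,:800])
cv2.imwrite('pics/z2.png',cv2.resize(cv2.imread('pics/top0.png')[130:270,230:430],None,fx=4,fy=4,interpolation=cv2.INTER_CUBIC))
E
```

```text
[[241.64289822 208.286659  ]
 [270.66056671 198.9120425 ]
 [299.23372192 189.63520045]
 [327.71587255 180.34726688]
 [356.0135174  171.15473109]
 [232.56856093 305.95872208]] [[304.95752896 211.74951737]
 [280.4035443  200.86987342]
 [256.80867209 190.40162602]
 [234.11792734 180.36926742]
 [212.29724409 170.70275591]
 [371.34960342 183.0933496 ]]
[[567.8  77.3  83. ]
 [582.   33.3  83. ]
 [596.1 -10.4  83. ]
 [610.5 -54.4  83. ]
 [624.8 -98.5  83. ]
 [423.5  91.5  62. ]] [[568.9  78.5  83. ]
 [583.2  34.6  83. ]
 [597.4  -9.5  83. ]
 [611.7 -53.5  83. ]
 [626.  -97.6  83. ]
 [424.8  92.7  62. ]]
[46.24073599 45.96010562 46.2421725  46.33153937]
stop top [[540.7 222.6  67. ]
 [494.3 204.   67. ]]
batten corners [[ 549.9  275.1   10. ]
 [ 468.1  249.9   10. ]
 [ 690.4 -181.7   10. ]
 [ 614.3 -200.2   10. ]]
tape [[ 476.6 -101.6   25. ]] shears [[686.2 144.6   6. ]
 [692.4  47.7   6. ]
 [740.5 107.7   6. ]]
campos [367.55525444  28.85095658 885.45172695]
```

View pics/z.png

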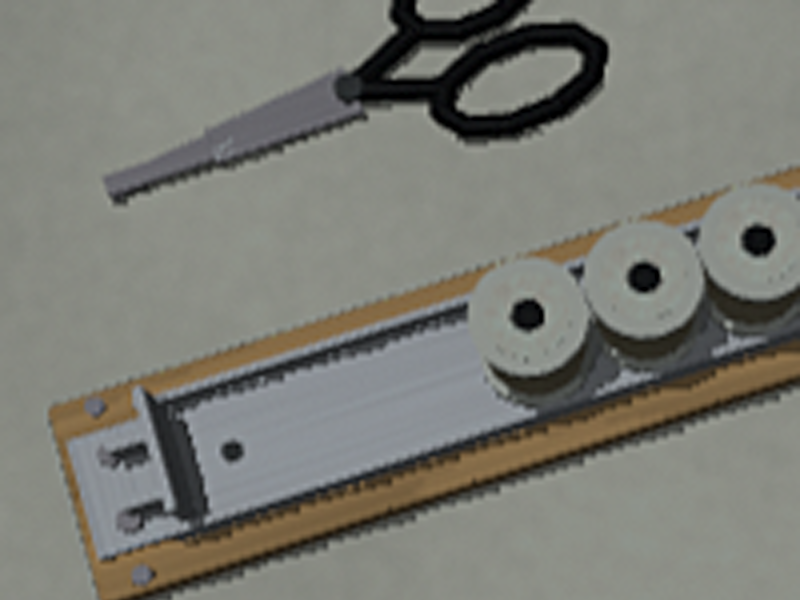

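View pics/z2.png

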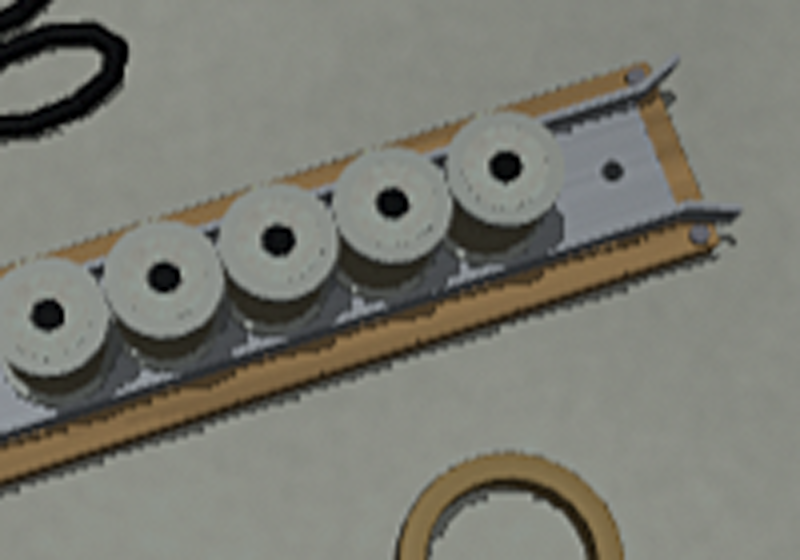

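The zoom shows the stop's foot at about z.png (207,515)–(180,405) and rivets on the centre line at top-view (168,242.5) and (383,172.7). Next I'll fit the lane frame and look through the wrist camera at the fingers.

```bash
python3 - <<'E'
from h import *
from scipy.spatial.transform import Rotation as Rn
o=status.get_obs();cv2.imwrite("pics/w0.png",cv2.cvtColor(viewer.capture("wrist"),cv2.COLOR_RGB2BGR))
a=ray('top',[[241.64,208.29],[270.66,198.91],[299.23,189.64],[327.72,180.35],[356.01,171.15]],83)[:,:2]
b=ray('scene',[[304.96,211.75],[280.40,200.87],[256.81,190.40],[234.12,180.37],[212.30,170.70]],83)[:,:2]
m=(a+b)/2
d=m[0]-m[4];d/=np.linalg.norm(d);n=np.array([-d[1],d[0]])
print('dir',d,'yaw',np.degrees(np.arctan2(d[1],d[0])))
def ln(P):P=np.atleast_2d(P)[:,:2]-m[4];return np.c_[P@d,P@n].round(1)
print('row',ln(m))
u=lambda x,y,Y0,X0:(X0+(x-1.5)/4,Y0+(y-1.5)/4)
A=lambda x,y:u(x,y,130,110);B=lambda x,y:u(x,y,130,230)
print('rivets',ln(ray('top',[A(232,450),B(612,171)],21)))
print('stop foot',ln(ray('top',[A(180,407),A(207,515)],21)))
print('stop top',ln(ray('top',[A(138,390),A(153,392),A(183,518)],67)))
print('channel ends',ln(ray('top',[A(68,437),A(103,558),B(645,97),B(668,202)],20)))
print('channel lip stop/mouth inner top',ln(ray('top',[A(205,522),B(560,235),B(685,207),B(550,122),B(640,92)],37)))
T=np.eye(4);T[:3,:3]=Rn.from_euler('xyz',o['tcp_rot']).as_matrix();T[:3,3]=o['tool_pos']
print(T.round(3), m[4])
E
```

```text
dir [-0.30840108  0.95125642] yaw 107.96289861367043
row [[1.850e+02 0.000e+00]
 [1.387e+02 0.000e+00]
 [9.260e+01 1.000e-01]
 [4.630e+01 0.000e+00]
 [0.000e+00 0.000e+00]]
rivets [[ 3.129e+02  3.000e-01]
 [-5.680e+01  9.000e-01]]
stop foot [[327.9 -23.3]
 [329.5  22.4]]
stop top [[334.5 -22.6]
 [329.3 -20. ]
 [331.5  30.4]]
channel ends [[374.  -26. ]
 [373.4  25.6]
 [-82.  -25.2]
 [-74.2  20.5]]
channel lip stop/mouth inner top [[328.6  28.2]
 [-22.3  23.2]
 [-74.6  28.4]
 [-35.6 -23. ]
 [-75.3 -23.3]]
[[ 9.36000e-01  3.51000e-01 -0.00000e+00  1.84342e+02]
 [ 3.51000e-01 -9.36000e-01  1.00000e-03 -4.91448e+02]
 [ 0.00000e+00 -1.00000e-03 -1.00000e+00  4.04137e+02]
 [ 0.00000e+00  0.00000e+00  0.00000e+00  1.00000e+00]] [625.37543196 -98.03886285]
```

View pics/w0.png

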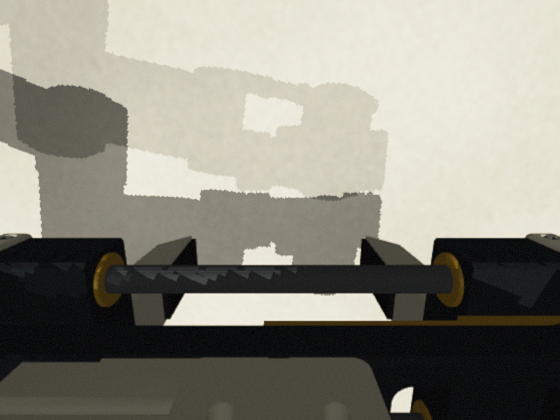

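The lane is at yaw 107.96°. The stop is about 328.5 mm ahead of spool5's centre, so the row has to travel about 120.5 mm. The channel is free to about 80 mm behind spool5. I'll shut the jaws, jaw axis across the lane (38 mm in 50 mm), tool x towards the stop, and go behind spool5.

play_rows([
  {"offset": [0.045,-0.013,0],"twist": 0},
  {"offset": [0.045,-0.013,0],"twist": 0},
  {"offset": [0.045,-0.013,0],"twist": 0},
  {"offset": [0.045,-0.013,0],"twist": 0},
  {"offset": [0.045,-0.013,0],"twist": 0},
], jaw=255)

```text
time: 0.65
tool_pos: [373.4, -350.3, 404.6]
tcp_rot: [-3.141, 0.0, 0.358]
contact_force: [-0.1, 0.1, 1.0]
grip_width: 56.4
```

play_rows([
  {"offset": [0.045,-0.013,0],"twist": 0},
  {"offset": [0.045,-0.013,0],"twist": 0},
  {"offset": [0.045,-0.013,0],"twist": 0},
  {"offset": [0.045,-0.013,0],"twist": 0},
  {"offset": [0.045,-0.013,0],"twist": 0},
])

```text
time: 1.15
tool_pos: [561.4, -210.3, 404.5]
tcp_rot: [-3.141, 0.0, 0.359]
contact_force: [0.5, -0.5, 0.1]
grip_width: 16.0
```

play_rows([
  {"offset": [0,0,0],"twist": -8.5},
  {"offset": [0,0,0],"twist": -8.5},
  {"offset": [0,0,0],"twist": -8.5},
  {"offset": [0,0,0],"twist": -8.5},
  {"offset": [0,0,0],"twist": -8.5},
])

```text
time: 1.65
tool_pos: [560.1, -211.7, 404.2]
tcp_rot: [-3.141, 0.0, 1.107]
contact_force: [-0.3, 0.1, -0.4]
grip_width: 0.2
```

play_rows([
  {"offset": [0,0,0],"twist": -8.5},
  {"offset": [0,0,0],"twist": -8.5},
  {"offset": [0,0,0],"twist": -8.5},
  {"offset": [0,0,0],"twist": -8.5},
  {"offset": [0,0,0],"twist": -8.5},
])

```text
time: 2.15
tool_pos: [560.0, -211.8, 404.3]
tcp_rot: [-3.141, -0.001, 1.848]
contact_force: [0.2, -1.3, 0.1]
grip_width: 0.6
```

play_rows([
  {"offset": [0,0,0],"twist": -2.4},
  {"offset": [0,0,0],"twist": 0},
  {"offset": [0,0,0],"twist": 0},
])

```text
time: 2.45
tool_pos: [560.1, -211.8, 404.5]
tcp_rot: [-3.141, -0.0, 1.883]
contact_force: [0.5, 0.3, -1.3]
grip_width: 0.8
```

play_rows([
  {"offset": [0.011,0.0325,0],"twist": 0},
  {"offset": [0.011,0.0325,0],"twist": 0},
  {"offset": [0.011,0.0325,0.03],"twist": 0},
  {"offset": [0,0,0.045],"twist": 0},
  {"offset": [0,0,0.045],"twist": 0},
])

```text
time: 2.95
tool_pos: [643.3, -149.3, 283.5]
tcp_rot: [3.14, 0.001, 1.885]
contact_force: [1.5, -0.3, 0.1]
grip_width: 0.1
```

play_rows([
  {"offset": [0,0,0],"twist": 0},
  {"offset": [0,0,0],"twist": 0},
])

```text
time: 3.15
tool_pos: [642.9, -150.6, 285.1]
tcp_rot: [-3.141, -0.0, 1.883]
contact_force: [0.2, 0.2, 1.2]
grip_width: 0.6
```

```bash
cat > look.py <<'E'
import sys
from h import *
tag=sys.argv[1]
o=status.get_obs();d=np.array([-.3084,.9513]);n=np.array([-.9513,-.3084])
p=o['tool_pos'];q=p[:2]-[625.4,-98.0]
print(o['time'],p.round(1),o['tcp_rot'].round(4),'lane s,lat',(q@d).round(1),(q@n).round(1),'tip z',(p[2]-178).round(1),o['contact_force'].round(1))
for nme in sys.argv[2:]:
    cv2.imwrite(f'pics/{tag}_{nme}.png',cv2.cvtColor(viewer.capture(nme),cv2.COLOR_RGB2BGR))
E
python3 look.py a scene top wrist
```

```text
3.15 [ 642.9 -150.6  285.1] [-3.1409e+00 -4.0000e-04  1.8835e+00] lane s,lat -55.4 -0.4 tip z 107.1 [0.2 0.2 1.2]
```

View pics/a_scene.png

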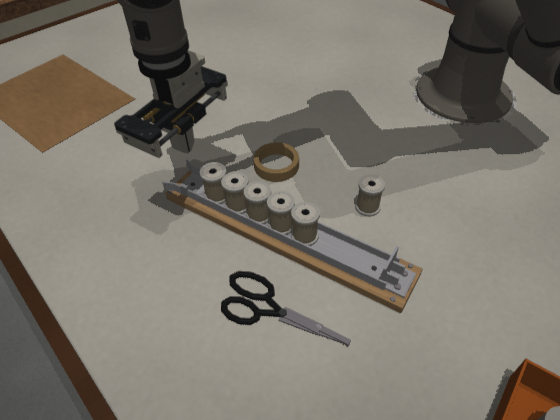

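View pics/a_top.png

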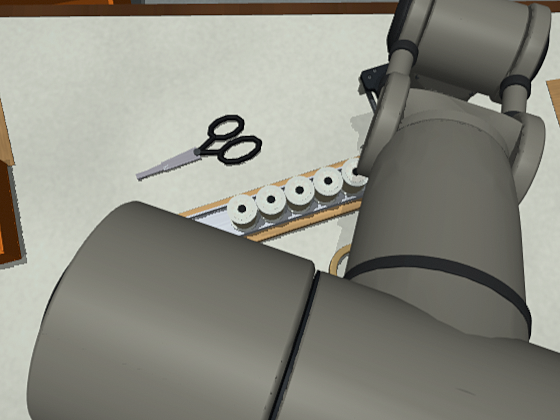

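View pics/a_wrist.png

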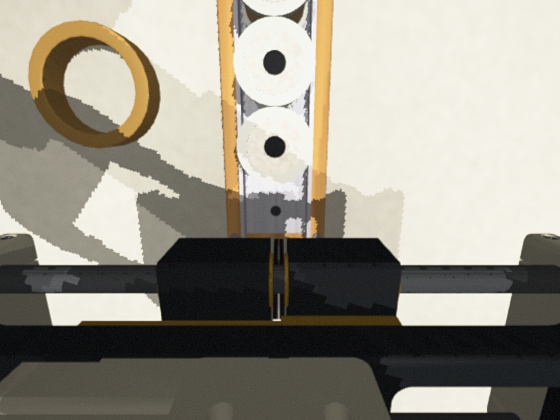

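The wrist view shows the lane running straight up the picture, with bores at u≈274 and the rivet at (276,211), centred on the closed jaws. The scene view shows the slim closed fingers above the channel between the mouth and spool5. Descending now.

play_rows([
  {"offset": [0,0,0.02],"twist": 0},
  {"offset": [0,0,0.02],"twist": 0},
  {"offset": [0,0,0.015],"twist": 0},
  {"offset": [0,0,0.01],"twist": 0},
  {"offset": [0,0,0],"twist": 0},
])

```text
time: 3.8
tool_pos: [642.5, -150.4, 219.1]
tcp_rot: [-3.141, -0.001, 1.884]
contact_force: [0.0, -0.4, 0.2]
grip_width: 0.5
```

```bash
python3 look.py b scene; python3 -c "
import cv2
i=cv2.imread('pics/b_scene.png')[90:240,100:300];cv2.imwrite('pics/b_z.png',cv2.resize(i,None,fx=4,fy=4,interpolation=cv2.INTER_CUBIC))"
```

```text
3.8 [ 642.5 -150.4  219.1] [-3.1406e+00 -7.0000e-04  1.8840e+00] lane s,lat -55.2 -0.1 tip z 41.1 [ 0.  -0.4  0.2]
```

View pics/b_z.png

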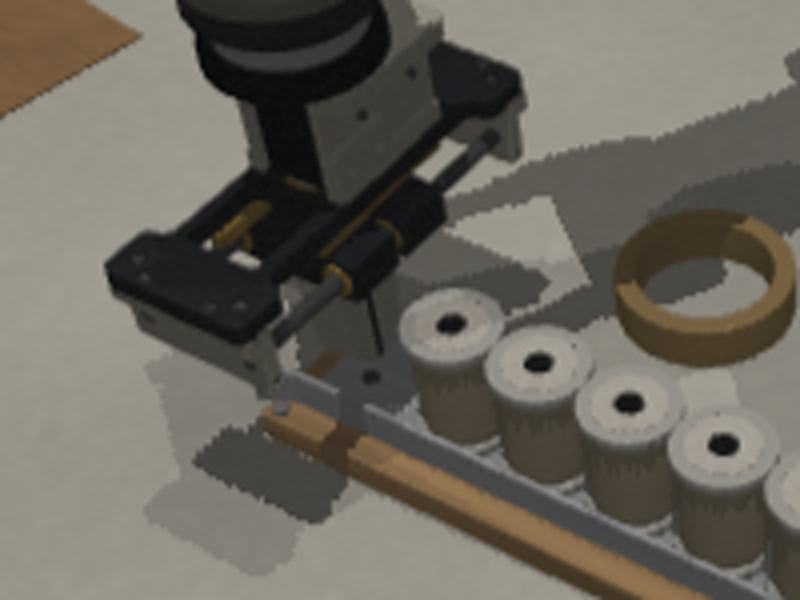

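The zoom shows the fingers just above the channel floor behind spool5, inside both lips, with the slit on the centre line. Lowering 16.5 mm more, to about 3 mm above the floor.

play_rows([
  {"offset": [0,0,0.006],"twist": 0},
  {"offset": [0,0,0.006],"twist": 0},
  {"offset": [0,0,0.0045],"twist": 0},
  {"offset": [0,0,0],"twist": 0},
])

```text
time: 4.25
tool_pos: [642.4, -150.3, 202.4]
tcp_rot: [-3.14, -0.001, 1.884]
contact_force: [0.5, -0.2, -0.2]
grip_width: 0.7
```

play_rows([
  {"offset": [0.003,0,0],"twist": 0},
  {"offset": [0.004,0,0],"twist": 0},
  {"offset": [0.004,0,0],"twist": 0},
  {"offset": [0.003,0,0],"twist": 0},
  {"offset": [0.002,0,0],"twist": 0},
])

```text
time: 4.75
tool_pos: [637.6, -134.7, 203.4]
tcp_rot: [3.142, 0.0, 1.885]
contact_force: [-1.0, -0.1, 0.5]
grip_width: 0.2
```

```bash
python3 look.py c scene; python3 -c "
import cv2
i=cv2.imread('pics/c_scene.png')[90:240,100:300];cv2.imwrite('pics/c_z.png',cv2.resize(i,None,fx=4,fy=4,interpolation=cv2.INTER_CUBIC))"
```

```text
4.75 [ 637.6 -134.7  203.4] [3.1415e+00 2.0000e-04 1.8846e+00] lane s,lat -38.7 -0.3 tip z 25.4 [-1.  -0.1  0.5]
```

View pics/c_z.png

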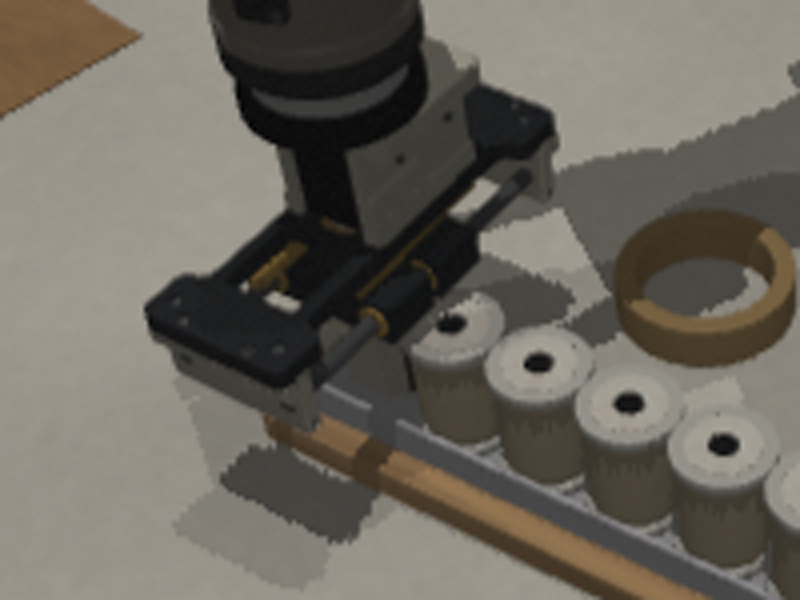

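The zoom shows the fingers about 6 mm short of spool5, in the lane between the lips. Next comes a soft first contact and then pushing at 30–40 mm/s.

play_rows([
  {"offset": [0.002,0,0.001],"twist": 0},
  {"offset": [0.002,0,0],"twist": 0},
  {"offset": [0.002,0,0],"twist": 0},
  {"offset": [0.002,0,0],"twist": 0},
  {"offset": [0.002,0,0],"twist": 0},
])

```text
time: 5.3
tool_pos: [634.7, -125.9, 202.3]
tcp_rot: [3.141, 0.001, 1.884]
contact_force: [0.6, -2.9, -1.9]
grip_width: 0.5
```

play_rows([
  {"offset": [0.003,0,0],"twist": 0},
  {"offset": [0.003,0,0],"twist": 0},
  {"offset": [0.003,0,0],"twist": 0},
  {"offset": [0.003,0,0],"twist": 0},
  {"offset": [0.003,0,0],"twist": 0},
])

```text
time: 5.8
tool_pos: [629.9, -111.1, 202.2]
tcp_rot: [3.142, 0.0, 1.884]
contact_force: [0.9, -1.2, -0.7]
grip_width: 0.3
```

```bash
python3 look.py d scene
```

```text
5.8 [ 629.9 -111.1  202.2] [3.1416e+00 1.0000e-04 1.8843e+00] lane s,lat -13.9 -0.3 tip z 24.2 [ 0.9 -1.2 -0.7]
```

View pics/d_scene.png

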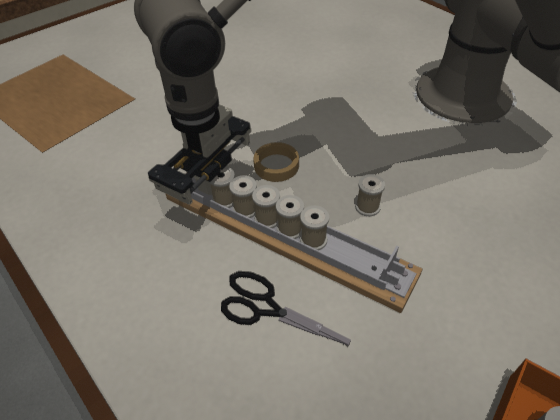

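The row is upright and moving as a train, with the front bore now at about (314,216) and a push force of 1–3 N. Continuing.

play_rows([
  {"offset": [0.003,0,0],"twist": 0},
  {"offset": [0.004,0,0],"twist": 0},
  {"offset": [0.004,0,0],"twist": 0},
  {"offset": [0.004,0,0],"twist": 0},
  {"offset": [0.004,0,0],"twist": 0},
])

```text
time: 6.35
tool_pos: [624.0, -92.9, 202.3]
tcp_rot: [-3.142, 0.0, 1.884]
contact_force: [0.2, -2.3, -0.3]
grip_width: 0.5
```

play_rows([
  {"offset": [0.004,0,0],"twist": 0},
  {"offset": [0.004,0,0],"twist": 0},
  {"offset": [0.004,0,0],"twist": 0},
  {"offset": [0.004,0,0],"twist": 0},
  {"offset": [0.004,0,0],"twist": 0},
])

```text
time: 6.85
tool_pos: [617.9, -74.0, 202.2]
tcp_rot: [-3.142, 0.0, 1.884]
contact_force: [0.7, -2.1, -0.5]
grip_width: 0.3
```

play_rows([
  {"offset": [0.004,0,0],"twist": 0},
  {"offset": [0.004,0,0],"twist": 0},
  {"offset": [0.004,0,0],"twist": 0},
  {"offset": [0.004,0,0],"twist": 0},
  {"offset": [0.004,0,0],"twist": 0},
])

```text
time: 7.35
tool_pos: [611.7, -55.0, 202.2]
tcp_rot: [-3.142, 0.0, 1.884]
contact_force: [0.0, -4.0, -0.3]
grip_width: 0.2
```

```bash
python3 look.py e scene wrist
```

```text
7.35 [611.7 -55.  202.2] [-3.1416e+00  1.0000e-04  1.8842e+00] lane s,lat 45.2 -0.2 tip z 24.2 [ 0.  -4.  -0.3]
```

View pics/e_scene.png

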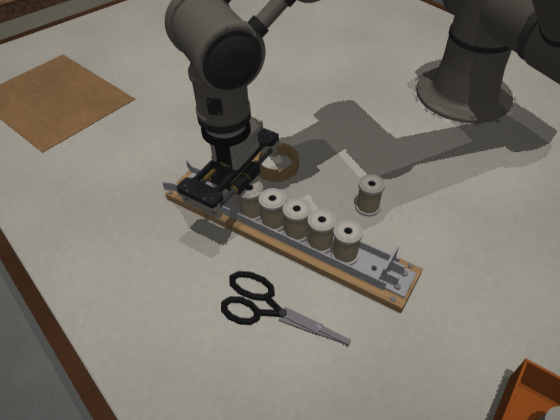

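View pics/e_wrist.png

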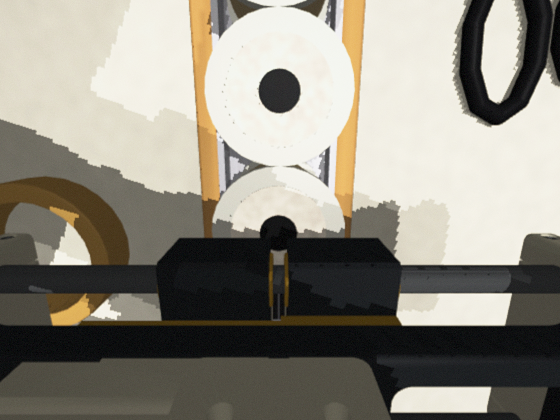

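The row is intact and upright, with scene bores from (347,230) at the front back to (272,198). The wrist view shows it centred in the lane at u≈279. I'll measure its place along the lane.

```bash
cat > row.py <<'E'
import sys
from h import *
d=np.array([-.3084,.9513]);n=np.array([-.9513,-.3084])
img=cv2.cvtColor(cv2.imread(sys.argv[1]),cv2.COLOR_BGR2RGB)
b=bores(img,eval(sys.argv[2]),5);print(b.round(1).tolist())
P=ray('scene',b,83)[:,:2]-[0.6,0.55]-[625.4,-98.0]   # scene-minus-mean bias
print('s',(P@d).round(1),'lat',(P@n).round(1))
E
python3 row.py pics/e_scene.png "[(347,230),(321,219),(296,208),(272,198)]"
```

```text
[[347.8, 230.4], [321.5, 219.0], [296.2, 208.1], [271.9, 197.7]]
s [261.  215.  168.9 123. ] lat [ 0.5  0.1 -0.3 -1. ]
```

About 44 mm to go. I'll take another 35 mm, slowing down, and then creep.

play_rows([
  {"offset": [0.004,0,0],"twist": 0},
  {"offset": [0.004,0,0],"twist": 0},
  {"offset": [0.004,0,0],"twist": 0},
  {"offset": [0.004,0,0],"twist": 0},
  {"offset": [0.004,0,0],"twist": 0},
])

```text
time: 7.95
tool_pos: [605.5, -35.9, 202.2]
tcp_rot: [-3.142, 0.0, 1.884]
contact_force: [1.0, -2.2, -0.8]
grip_width: 0.5
```

play_rows([
  {"offset": [0.003,0,0],"twist": 0},
  {"offset": [0.003,0,0],"twist": 0},
  {"offset": [0.003,0,0],"twist": 0},
  {"offset": [0.003,0,0],"twist": 0},
  {"offset": [0.003,0,0],"twist": 0},
])

```text
time: 8.45
tool_pos: [601.0, -21.8, 202.2]
tcp_rot: [3.142, 0.0, 1.884]
contact_force: [-0.1, -2.5, -0.9]
grip_width: 0.3
```

play_rows([
  {"offset": [0.001,0,0],"twist": 0},
  {"offset": [0.001,0,0],"twist": 0},
  {"offset": [0.001,0,0],"twist": 0},
])

```text
time: 8.75
tool_pos: [600.1, -19.1, 202.2]
tcp_rot: [3.142, 0.0, 1.884]
contact_force: [0.7, -2.9, -1.2]
grip_width: 0.1
```

```bash
python3 look.py f scene;python3 row.py pics/f_scene.png "[(371,240),(344,228)]"
```

```text
8.75 [600.1 -19.1 202.2] [3.1416e+00 2.0000e-04 1.8842e+00] lane s,lat 82.8 -0.2 tip z 24.2 [ 0.7 -2.9 -1.2]
[[370.3, 240.2], [343.1, 228.4]]
s [299. 253.] lat [0.8 0.4]
```

View pics/f_scene.png

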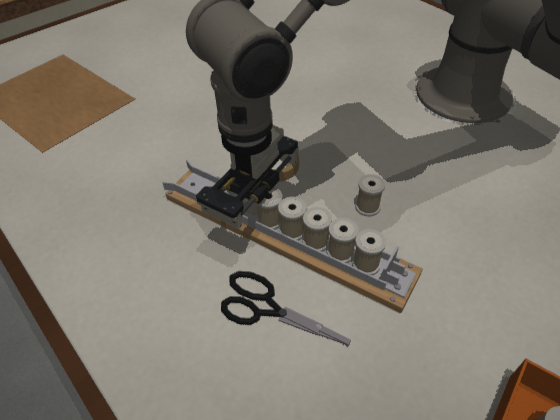

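The front spool, with its bore at (370,240), is about 6 mm from the stop at (392,258). I'll creep at 10 mm/s and watch the force.

play_rows([
  {"offset": [0.001,0,0],"twist": 0},
  {"offset": [0.001,0,0],"twist": 0},
  {"offset": [0.001,0,0],"twist": 0},
  {"offset": [0.001,0,0],"twist": 0},
])

```text
time: 9.2
tool_pos: [598.8, -15.3, 202.2]
tcp_rot: [3.142, 0.0, 1.884]
contact_force: [1.0, -2.4, -1.0]
grip_width: 0.4
```

play_rows([
  {"offset": [0.0005,0,0],"twist": 0},
  {"offset": [0.0005,0,0],"twist": 0},
])

```text
time: 9.4
tool_pos: [598.5, -14.3, 202.2]
tcp_rot: [-3.142, 0.0, 1.884]
contact_force: [0.6, -3.0, 0.1]
grip_width: 0.0
```

play_rows([
  {"offset": [0.0005,0,0],"twist": 0},
  {"offset": [0.0005,0,0],"twist": 0},
])

```text
time: 9.6
tool_pos: [598.2, -13.4, 202.2]
tcp_rot: [3.142, 0.0, 1.884]
contact_force: [0.4, -2.8, -0.1]
grip_width: 0.2
```

play_rows([
  {"offset": [0.0005,0,0],"twist": 0},
  {"offset": [0.0005,0,0],"twist": 0},
])

```text
time: 9.8
tool_pos: [597.9, -12.4, 202.2]
tcp_rot: [-3.142, 0.0, 1.884]
contact_force: [0.4, -2.2, -0.3]
grip_width: 0.5
```

play_rows([
  {"offset": [0.0005,0,0],"twist": 0},
  {"offset": [0.0005,0,0],"twist": 0},
])

```text
time: 10.0
tool_pos: [597.6, -11.5, 202.2]
tcp_rot: [-3.142, 0.0, 1.884]
contact_force: [0.9, -2.6, -0.2]
grip_width: 0.2
```

```bash
python3 look.py g scene;python3 row.py pics/g_scene.png "[(374,242),(347,230)]"; python3 -c "
import cv2
i=cv2.imread('pics/g_scene.png')[170:310,230:430];cv2.imwrite('pics/g_z.png',cv2.resize(i,None,fx=4,fy=4,interpolation=cv2.INTER_CUBIC))"
```

```text
10.0 [597.6 -11.5 202.2] [-3.1416e+00  1.0000e-04  1.8842e+00] lane s,lat 90.9 -0.3 tip z 24.2 [ 0.9 -2.6 -0.2]
[[375.3, 242.5], [347.8, 230.5]]
s [307.2 261.1] lat [0.8 0.4]
```

View pics/g_z.png

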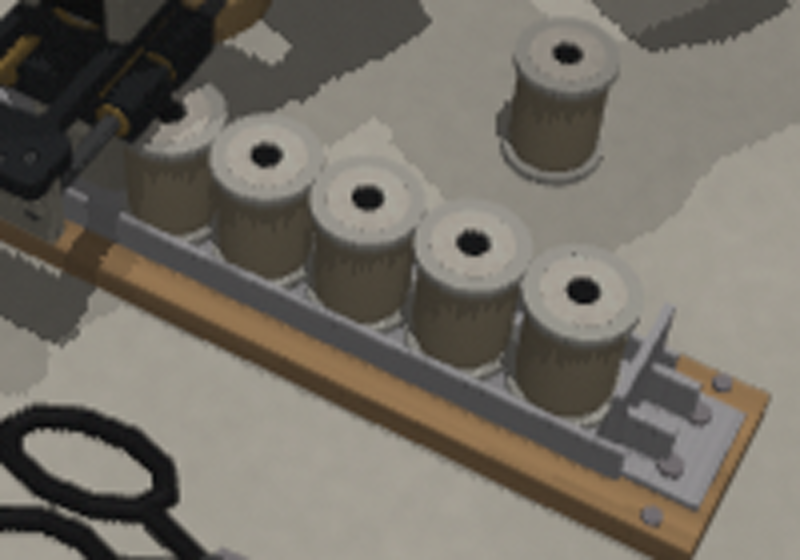

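The front spool is almost at the stop plate: its foot flange is at about (600,410) in the zoom and the plate's foot at (615,405). The force hasn't risen yet, so I'll keep creeping.

play_rows([
  {"offset": [0.0005,0,0],"twist": 0},
  {"offset": [0.0005,0,0],"twist": 0},
])

```text
time: 10.25
tool_pos: [597.3, -10.5, 202.2]
tcp_rot: [-3.142, 0.0, 1.884]
contact_force: [1.2, -3.1, -0.5]
grip_width: 0.6
```

play_rows([
  {"offset": [0.0005,0,0],"twist": 0},
  {"offset": [0.0005,0,0],"twist": 0},
])

```text
time: 10.45
tool_pos: [597.0, -9.6, 202.2]
tcp_rot: [-3.142, 0.0, 1.884]
contact_force: [0.8, -3.3, -0.4]
grip_width: 0.3
```

play_rows([
  {"offset": [0.0005,0,0],"twist": 0},
  {"offset": [0.0005,0,0],"twist": 0},
])

```text
time: 10.65
tool_pos: [596.7, -8.6, 202.2]
tcp_rot: [-3.142, 0.0, 1.884]
contact_force: [1.5, -3.4, -0.1]
grip_width: 0.6
```

play_rows([
  {"offset": [0.0005,0,0],"twist": 0},
  {"offset": [0.0005,0,0],"twist": 0},
])

```text
time: 10.85
tool_pos: [596.5, -7.8, 202.2]
tcp_rot: [3.141, 0.0, 1.884]
contact_force: [0.8, -4.6, -1.2]
grip_width: 0.7
```

```bash
python3 look.py k scene;python3 row.py pics/k_scene.png "[(377,244),(350,232),(324,220)]"; python3 -c "
import cv2
i=cv2.imread('pics/k_scene.png')[210:310,330:430];cv2.imwrite('pics/k_z.png',cv2.resize(i,None,fx=6,fy=6,interpolation=cv2.INTER_CUBIC))"
```

```text
10.85 [596.5  -7.8 202.2] [3.1414e+00 5.0000e-04 1.8843e+00] lane s,lat 94.7 -0.3 tip z 24.2 [ 0.8 -4.6 -1.2]
[[377.3, 243.3], [349.9, 231.4], [323.4, 220.1]]
s [310.5 264.7 218.8] lat [ 0.9  0.4 -0.3]
```

View pics/k_z.png

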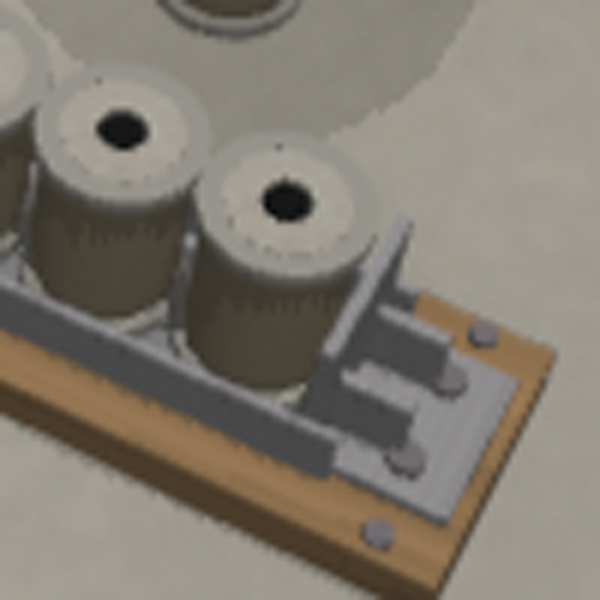

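The spool seems to be at the stop plate, and the force is just starting to rise (4.6 N). Half-millimetre confirmation steps next.

play_rows([
  {"offset": [0.0005,0,0],"twist": 0},
  {"offset": [0,0,0],"twist": 0},
])

```text
time: 11.1
tool_pos: [596.4, -7.5, 202.3]
tcp_rot: [3.141, 0.001, 1.884]
contact_force: [1.5, -4.8, -0.5]
grip_width: 0.7
```

play_rows([
  {"offset": [0.0005,0,0],"twist": 0},
  {"offset": [0,0,0],"twist": 0},
])

```text
time: 11.3
tool_pos: [596.3, -7.3, 202.3]
tcp_rot: [3.141, 0.001, 1.884]
contact_force: [2.4, -7.1, -0.5]
grip_width: 0.3
```

play_rows([
  {"offset": [0.0005,0,0],"twist": 0},
  {"offset": [0,0,0],"twist": 0},
])

```text
time: 11.5
tool_pos: [596.3, -7.0, 202.4]
tcp_rot: [3.141, 0.002, 1.884]
contact_force: [1.5, -7.5, -0.4]
grip_width: 0.3
```

```bash
python3 look.py l scene;python3 row.py pics/l_scene.png "[(377,243),(350,231),(324,220),(299,209)]"
```

```text
11.5 [596.3  -7.  202.4] [3.1407e+00 1.8000e-03 1.8842e+00] lane s,lat 95.5 -0.4 tip z 24.4 [ 1.5 -7.5 -0.4]
[[377.5, 243.3], [350.1, 231.5], [323.6, 220.2], [298.1, 209.5]]
s [310.7 265.  219.  173.2] lat [ 1.   0.5 -0.3 -1.4]
```

The row has stopped (front +0.2 mm for 1.5 mm commanded) and the force has doubled, so it is seated. I'll back straight off along the lane and then lift.

play_rows([
  {"offset": [-0.001,0,0],"twist": 0},
  {"offset": [-0.002,0,0],"twist": 0},
  {"offset": [-0.005,0,0],"twist": 0},
  {"offset": [-0.01,0,0],"twist": 0},
  {"offset": [-0.01,0,0],"twist": 0},
])

```text
time: 12.05
tool_pos: [604.8, -33.4, 202.2]
tcp_rot: [-3.141, -0.0, 1.885]
contact_force: [-0.6, -0.2, 0.0]
grip_width: 0.6
```

play_rows([
  {"offset": [-0.01,0,0],"twist": 0},
  {"offset": [-0.01,0,0],"twist": 0},
  {"offset": [-0.005,0,0],"twist": 0},
  {"offset": [0,0,-0.01],"twist": 0},
  {"offset": [0,0,-0.03],"twist": 0},
])

```text
time: 12.55
tool_pos: [611.3, -56.7, 240.3]
tcp_rot: [-3.136, -0.003, 1.884]
contact_force: [1.7, -0.8, -0.2]
grip_width: 0.3
```

play_rows([
  {"offset": [0,0,-0.04],"twist": 0},
  {"offset": [0,0,-0.04],"twist": 0},
  {"offset": [0,0,-0.04],"twist": 0},
  {"offset": [-0.03,0,-0.03],"twist": 0},
  {"offset": [-0.04,0,0],"twist": 0},
])

```text
time: 13.05
tool_pos: [634.2, -121.9, 399.5]
tcp_rot: [3.133, 0.006, 1.888]
contact_force: [1.1, 0.5, 0.9]
grip_width: 0.5
```

play_rows([
  {"offset": [-0.045,0,0],"twist": 0},
  {"offset": [-0.045,0,0],"twist": 0},
  {"offset": [-0.03,0,0],"twist": 0},
  {"offset": [0,0,0],"twist": 0},
  {"offset": [0,0,0],"twist": 0},
])

```text
time: 13.55
tool_pos: [670.7, -237.5, 392.2]
tcp_rot: [-3.141, -0.001, 1.883]
contact_force: [0.7, 0.6, -0.6]
grip_width: 0.3
```

```bash
python3 look.py m scene top;python3 row.py pics/m_scene.png "[(377,243),(350,231),(324,220),(299,209),(273,199)]"
```

```text
13.55 [ 670.7 -237.5  392.2] [-3.1414e+00 -8.0000e-04  1.8834e+00] lane s,lat -146.7 -0.0 tip z 214.2 [ 0.7  0.6 -0.6]
[[377.4, 243.3], [349.9, 231.4], [323.4, 220.1], [297.9, 209.4], [273.9, 198.4]]
s [310.5 264.7 218.7 172.7 126.7] lat [ 1.   0.4 -0.3 -1.3 -0.7]
```

View pics/m_scene.png

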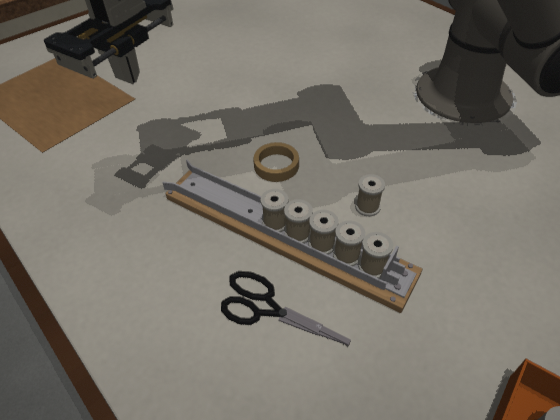

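View pics/m_top.png

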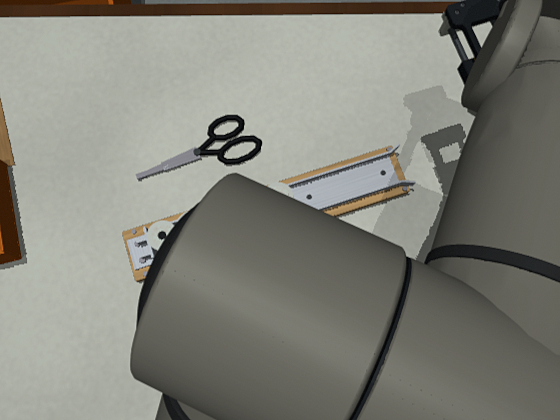

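The arm is clear. The five spools stand upright and touching (spacings 45.8, 46, 46, 46 mm), and the other things look unmoved. My early stop estimate (305.5) disagrees with the seated position (310.5) by 5 mm, so I'll check visually for a gap at the stop.

play_rows([
  {"offset": [-0.045,0,0],"twist": 0},
  {"offset": [-0.045,-0.02,0],"twist": 0},
  {"offset": [-0.04,-0.03,0],"twist": 0},
  {"offset": [-0.04,-0.03,0],"twist": 0},
  {"offset": [-0.04,-0.03,0],"twist": 0},
])

```text
time: 14.15
tool_pos: [630.9, -470.8, 393.3]
tcp_rot: [3.141, 0.0, 1.887]
contact_force: [-0.3, 0.4, -0.0]
grip_width: 0.6
```

play_rows([
  {"offset": [-0.03,-0.04,0],"twist": 0},
  {"offset": [-0.03,-0.04,0],"twist": 0},
  {"offset": [0,-0.04,0],"twist": 0},
  {"offset": [0,-0.04,0],"twist": 0},
  {"offset": [0,0,0],"twist": 0},
])

```text
time: 14.65
tool_pos: [493.0, -578.8, 393.1]
tcp_rot: [-3.14, -0.001, 1.88]
contact_force: [0.7, 0.1, 0.0]
grip_width: 0.4
```

```bash
python3 look.py q scene top; python3 - <<'E'
import cv2
i=cv2.imread('pics/q_top.png')[190:290,110:210];j=cv2.imread('pics/q_scene.png')[210:310,335:435]
cv2.imwrite('pics/q_z.png',cv2.resize(cv2.hconcat([i,j]),None,fx=4,fy=4,interpolation=cv2.INTER_CUBIC))
E
```

```text
14.65 [ 493.  -578.8  393.1] [-3.1396e+00 -7.0000e-04  1.8798e+00] lane s,lat -416.6 274.2 tip z 215.1 [0.7 0.1 0. ]
```

View pics/q_z.png

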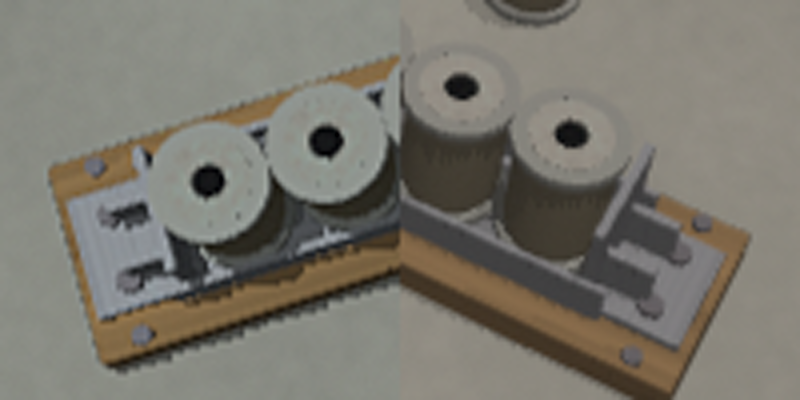

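View pics/q_top.png

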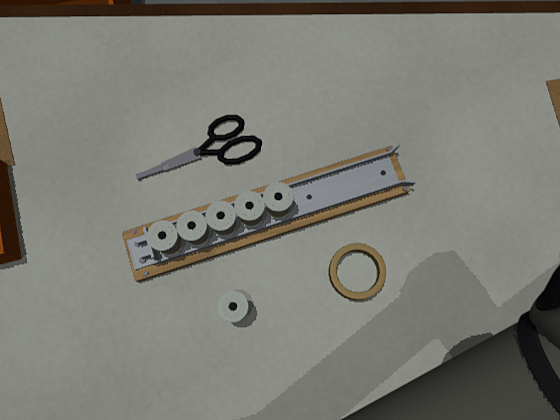

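The zoom shows the front spool's head against and overhanging the stop plate's top edge, with no visible gap at the foot in the scene view. I'll cross-check numerically in the top view.

```bash
python3 - <<'E'
from h import *
d=np.array([-.3084,.9513]);n=np.array([-.9513,-.3084])
ln=lambda P:np.c_[(P[:,:2]-[625.4,-98])@d,(P[:,:2]-[625.4,-98])@n].round(1)
t=cv2.cvtColor(cv2.imread('pics/q_top.png'),cv2.COLOR_BGR2RGB);s=cv2.cvtColor(cv2.imread('pics/q_scene.png'),cv2.COLOR_BGR2RGB)
bt=bores(t,[(162,235),(191,225),(220,215),(249,205),(278,195),(233,306)],6)
bs=bores(s,[(377,243),(350,231),(324,220),(299,209),(273,199),(371,184)],5)
a=ray('top',bt,83);b=ray('scene',bs,83)
a[5]=ray('top',bt[5],62);b[5]=ray('scene',bs[5],62)
print('top',ln(a)[:5].tolist(),'\nscene',ln(b)[:5].tolist(),'\nspare',a[5].round(1),b[5].round(1))
# stop in the scene view at t0-like zoom: near-lip plate top corners (q_z right half: x0=335,y0=210,/4)
U=lambda x,y:(335+(x-400-1.5)/4,210+(y-1.5)/4)
print('scene stop top corner, spool side',ln(ray('scene',[U(597,243),U(645,146)],67)).tolist())
print('scene stop top corner, back side',ln(ray('scene',[U(603,250),U(654,152)],67)).tolist())
print('pixels of spool front at z=67 & stop plane', )
E
python3 - <<'E'
import cv2
i=cv2.imread('pics/scene0.png')[230:310,355:435]
j=cv2.imread('pics/q_scene.png')[230:310,355:435]
cv2.imwrite('pics/st.png',cv2.resize(cv2.hconcat([i,j]),None,fx=5,fy=5,interpolation=cv2.INTER_CUBIC))
E
```

```text
top [[310.2, 1.7], [264.2, 1.1], [218.3, 0.4], [172.4, -0.6], [126.4, -0.1]] 
scene [[310.9, 0.2], [265.0, -0.3], [219.1, -1.0], [173.1, -2.1], [127.0, -1.5]] 
spare [423.5  91.5  62. ] [424.8  92.7  62. ]
scene stop top corner, spool side [[336.8, -28.9], [334.5, 22.0]]
scene stop top corner, back side [[339.9, -30.7], [338.6, 21.1]]
pixels of spool front at z=67 & stop plane
```

View pics/st.png

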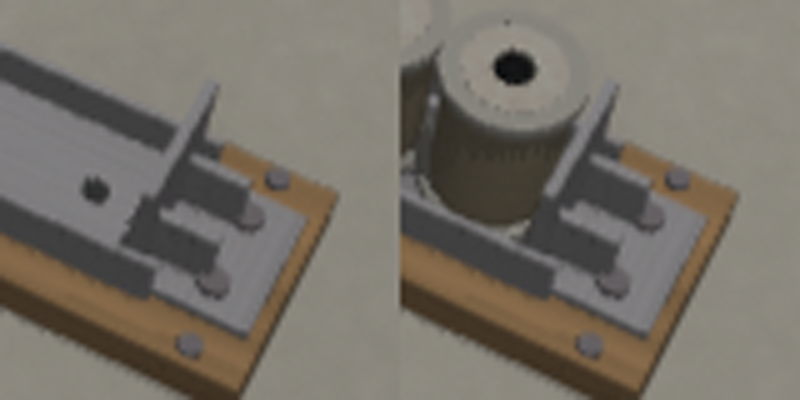

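Both views put the front spool's leading edge at 333–334 mm. The stop face measures 328–331 mm in the top view and 334–337 mm in the scene view, so the spool sits between the two readings, which agrees with the force contact. The stop itself hasn't shifted (same pixels before and after) and the spare spool is unmoved to 0.1 mm. Handing in.

```bash
python3 -c "
from plant import ticket
print(ticket.close_job())"
```

```text
the job is handed in; nothing more can be done
None
```

I pushed the five spools about 127 mm along the lane as one train, using the closed fingers low behind spool5. The front spool came up against the end stop. I then backed off, lifted clear and handed the job in at about 15 s.

**Contact:** Push force was about 1–4 N on the way. At the stop it rose to about 7.5 N while the row moved only 0.2 mm for the last 1.5 mm commanded. I took that as seated and stopped there.

**Row:** In the last pictures the spools stand upright with 45.9–46.1 mm between centres. They are within about 2 mm of the row's starting line, and the robot touches nothing.

**Other things:** The spare spool measured the same to 0.1 mm before and after. By eye, the shears and tape show no movement.

**Disagreement:** The views place the stop differently, at 328–331 mm in the top view and 334–337 mm in the scene view, measured along the lane from where spool5 started. The front spool's leading edge is at 333–334 mm, between the two. I relied on the force rise rather than either reading, so a gap of a few millimetres at the stop cannot be ruled out from the pictures alone.

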